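# Plane iron from the honing plate to its rest

### The job

Slide the plane iron along the honing plate, with a light press from above, until its slotted blunt end sticks out over the plate's open front edge by about 4 cm, still lying flat. Take it by that end across its width, lift it clear, lay it flat on the wooden rest between the two side strips with its cutting edge towards the stop, gently slide it fully home against the stop and let go. Press and push gently throughout, do not drop it, and leave everything else on the bench alone.

Things in the scene. Friction and masses are not known exactly. Their poses are not given: they have to be found in the camera images.
- iron_mid (a point): centre of the plane iron (half-way up): a loose flat bar of plain steel, 150 long x 50 wide x 4 mm thick, about 0.2 kg. x along its length: cutting edge (pale bevel line) at +75 mm, blunt end at -75 mm; y across, z up. A 12 mm wide through slot runs along its middle, x -45 to +25 mm. It starts flat in the plate's channel, blunt end 19 to 24 mm inside the open edge.
- iron_press (a point): on the iron's top face, 45 mm from its centre towards the cutting edge: solid part, to press with shut fingertips and drag. It slips below about 9 N and lags the finger by some 5 to 10 mm; 11 to 15 N is right; over 30 N of iron on plate or rest fails. Contact is stiff (10 to 20 N per mm): close in at 5 mm/s or so and feel the force; heights read are not exact enough. Axes as iron_mid.
- plate_edge (a point): middle of the honing plate's open front edge, at its flat top. Plate: a fixed wooden block 190 long x 100 wide x 60 mm high, smooth dark metal top. x points from this edge into the channel, y across, z up. Two 6 mm high strips form a channel 62 mm wide, closed at x = 178; they hide the iron's sides until it overhangs. Slide the iron along -x; past 75 mm it falls. Grip softly (20 N) until lifted.
- rest_stop (a point): foot of the inner face of the stop on the iron's rest, at the block's top, mid-width. Rest: a fixed pale wooden block 115 long x 100 wide x 60 mm high; two side strips 12 mm high, 58 mm apart; stop 16 mm high. x points into the stop, y across, z up. Open front edge at x = -105 mm. Iron home: cutting edge on the stop, centre at x = -75, z = +2 mm, 45 mm sticking out in front.
Not all that is in view belongs to the job. Of the things that look like the part that bears iron_mid, the smaller one is meant. Leave any orange look-alike of the part that bears plate_edge alone.

How it is judged (in metres and radians):
On the way, in this order (a step that is already met when the one before it is completed fails the run):
1. the iron's blunt end overhangs the plate's open edge by 28 to 60 mm, the iron lying flat on the plate (x of iron_mid in the frame of plate_edge between 0.015 and 0.047 m and z of iron_mid in the frame of plate_edge between -0.001 and 0.005 m and y of iron_mid in the frame of plate_edge between -0.008 and 0.008 m and angle between iron_mid's own z axis and vertical below 0.05 rad), for 0.2 s.
2. the iron is lifted at least 25 mm clear of the plate's top (z of iron_mid in the frame of plate_edge above 0.027 m), for 0.1 s.
At the end, for the whole second after the job is handed in: The iron lies flat on the rest between the strips, its cutting edge within 2.5 mm of the stop and its blunt end out in front, let go and at rest (x of iron_mid in the frame of rest_stop between -0.0775 and -0.072 m and y of iron_mid in the frame of rest_stop between -0.007 and 0.007 m and z of iron_mid in the frame of rest_stop between -0.001 and 0.005 m and angle between iron_mid's own z axis and vertical below 0.05 rad and angle between the x axis of iron_mid and the x axis of rest_stop, either way round below 0.15 rad and x of iron_press in the frame of rest_stop above -0.05 m and linear speed of iron below 0.02 m/s); the robot touches nothing.
It fails at once if the iron presses on the honing plate with more than 30 N (contact force between iron and plate above 30 N).
It fails at once if the iron presses on the rest or its stop with more than 30 N (contact force between iron and rest above 30 N).
It fails at once if the iron is dropped or lowered below the level of the plate and rest (height (world z) of iron_mid below 0.045 m).
It fails at once if a bystander on the bench is disturbed (moved more than 15 mm) (distance of any of glue, brush, collar, driver, mallet, offcut, finial from where it was at the start of the episode above 0.015 m).
It also fails if it takes over 72 s, if anything falls off the work surface, if the arm or the gripper's body presses on something with over 40 N, if the wrist force passes 120 N, or if a joint passes its speed limit or range.

### The arm

A 6-joint arm with a two-finger parallel gripper is mounted at the origin on the work surface. World frame = base frame: x ahead of the robot, y to its left, z up, the work surface at z = 0. Lengths are in mm, angles in rad, forces in N, time in s.
With the tool pointing down it reaches from about 350 to 975 mm from the base axis. Payload 7.1 kg.
Tool frame: the origin (TCP) lies on the mounting face of the last link; the fingertips stand 182 mm ahead of it and the grasp point (between the pads) lies 163 mm ahead of it (ctrl.tcp_to_tips is the distance from the TCP to the fingertips, in mm); z points along the fingers, y is the direction in which the jaws open and shut (so a half turn about z gives the same grasp; the last joint's range is limited). The gripper opens to 88 mm and grips with 3 to 60 N. Pads are 20 mm wide; open, the fingers measure 115 mm over their backs; the gripper's body (75 mm by 178 mm) begins 61 mm behind the grasp point.
Start: joints at [1.196, 0.423, 1.63, -0, 1.089, -0.019], TCP at [217.681, 585.851, 404.675] pointing down, gripper open.
Joint ranges: [-3, 3], [-0.9, 2.11], [0.09, 2.58], [-1.31, 4.45], [0.11, 2.69], [-2.54, 2.54]. Speed limits (rad/s): [2.39, 2.39, 3.01, 3.14, 3.14, 3.14].

### API

Orientations are given as a rotation vector (axis times angle).
In Python, from workcell import ctrl gives the robot as it stands. The module is installed in compiled form; this text tells all that it offers.
- The arm moves only by the tool send_rows, never from a script. Its argument "commands" is a list of rows, each an object with "translation": the shift along the world's x, y, z normalised to -1 to 1, where 1 is 0.1 m, a list of three; "twist": the turn, a rotation vector about the world's x, y, z normalised to -1 to 1, where 1 is 0.5 rad, a list of three. A call has exactly 10 rows; each row is the pose to reach, as a shift and turn from the pose commanded when the call began; what a row does not reach only later rows make up. A row lasts 1/10 s, in which the tool goes at most 50 mm and 8.59 degrees, less where a joint would pass 70% of its speed; a pose out of reach is approached as far as the arm can. A call with a number of a shift or a turn outside -1 to 1 is refused whole. A call with a gripper value outside its range is refused whole. "grip" is the closure, from -1 (fully open) to 1 (shut), set as the call begins (left out, the last holds). The fingers move at their own pace and stop on an object; the grip force is fixed at half the most. Time passes only in rows, so rows that repeat a pose let the fingers close, or fill a call up. It gives the time, the measured TCP pose, the force and the opening at its end, in the units of the state.
- ctrl.get_obs(): the state, without advancing time (a new reading comes with each control period).
- ctrl.get_image(name): name is "side" or "top" or "wrist"; returns a dict with "img" (400x640x3 uint8, red, green, blue), "intrinsics" (3x3 intrinsics, pixels), "dist" ([k1, k2, p1, p2, k3] as OpenCV has them; the pictures are not rectified), "cam_to_world" (4x4, takes a point from camera to world coordinates). Camera axes: x right, y down, z forward; pixel columns grow to the right and rows downward; lengths in mm; the calibration is good to about 2 mm. A picture is of the moment at which its call begins. There is no depth.
- ctrl.close_job(): hands the job in, once; it reports no verdict.
The state is a dict: "t": time; "qpos": joint angles; "qvel": joint speeds; "joint_torque": joint torques, N m; "ee_pos": TCP position; "orientation": TCP orientation; "ft_force": force on the tool from outside, world axes, zero at the start; "moment": the same for the moment, N m; "width": finger opening in mm.
Only numpy, scipy, OpenCV 4.12 (cv2) and the standard library are available. Lean on these libraries where they do the work, as an engineer would, in place of code of your own. Each camera call takes 0.05 s, during which the arm holds its last target. There are 200 camera calls.

## Working session

There is one attempt and no reset: what is moved stays moved. The work goes in short steps, Python scripts to look and compute and a tool call to move; the robot and the scene stay as the last step left them, time stands still between calls to the robot, and variables do not carry over. Pictures are saved under pics/ and viewed, about 8 in all and at most 12, crops included, and the job is handed in when it is done.

Besides the shell and the picture viewer there is one more tool, called after "Call:" as a command line: name --argument value ..., lists and objects as JSON in quotes. send_rows: Moves the arm, as the interface text tells. Its arguments: {"type":"object","properties":{"commands":{"type":"array","items":{"type":"object","properties":{"translation":{"type":"array","items":{"type":"number"}},"twist":{"type":"array","items":{"type":"number"}}}}},"grip":{"type":"number"}},"required":["commands"]}

```bash
mkdir -p pics; cat > h.py <<'E'
import numpy as np, cv2, pickle
from workcell import ctrl
def snap(n,tag):
    d=ctrl.get_image(n); cv2.imwrite(f'pics/{tag}.png',d['img'][:,:,::-1]); pickle.dump(d,open(f'pics/{tag}.pkl','wb')); return d
def load(tag): return pickle.load(open(f'pics/{tag}.pkl','rb'))
def ray(d,uv):
    K=np.array(d['intrinsics'],float);D=np.array(d['dist'],float);T=np.array(d['cam_to_world'])
    p=cv2.undistortPoints(np.array(uv,float).reshape(-1,1,2),K,D).reshape(-1,2)
    r=np.c_[p,np.ones(len(p))]@T[:3,:3].T
    return T[:3,3],r
def onz(d,uv,z):
    o,r=ray(d,uv); return o+r*((z-o[2])/r[:,2])[:,None]
def tri(d1,p1,d2,p2):
    A=np.zeros((3,3));b=np.zeros(3)
    for d,p in((d1,p1),(d2,p2)):
        o,r=ray(d,[p]);r=r[0]/np.linalg.norm(r[0]);M=np.eye(3)-np.outer(r,r);A+=M;b+=M@o
    return np.linalg.solve(A,b)
def proj(d,P):
    T=np.linalg.inv(np.array(d['cam_to_world']));rv=cv2.Rodrigues(T[:3,:3])[0]
    return cv2.projectPoints(np.array(P,float).reshape(-1,1,3),rv,T[:3,3],np.array(d['intrinsics'],float),np.array(d['dist'],float))[0].reshape(-1,2)
E
python3 - <<'E'
from h import *
for n in('top','side','wrist'):
    d=snap(n,n+'0'); print(n,np.round(d['cam_to_world'],2).tolist(),np.round(d['intrinsics'],0).tolist())
o=ctrl.get_obs();print({k:np.round(v,3) for k,v in o.items()})
E
```

```text
top [[0.02, -0.98, 0.19, 345.3], [-1.0, -0.02, -0.0, 16.61], [0.01, -0.19, -0.98, 980.2], [0.0, 0.0, 0.0, 1.0]] [[423.0, 0.0, 322.0], [0.0, 423.0, 192.0], [0.0, 0.0, 1.0]]
side [[0.88, -0.23, 0.42, 126.38], [-0.48, -0.46, 0.75, -642.17], [0.02, -0.86, -0.51, 525.87], [0.0, 0.0, 0.0, 1.0]] [[445.0, 0.0, 315.0], [0.0, 445.0, 195.0], [0.0, 0.0, 1.0]]
wrist [[0.35, 0.9, 0.27, 143.69], [0.94, -0.33, -0.1, 614.15], [-0.0, 0.29, -0.96, 383.39], [0.0, 0.0, 0.0, 1.0]] [[331.0, 0.0, 325.0], [0.0, 331.0, 199.0], [0.0, 0.0, 1.0]]
{'t': np.float64(0.15), 'qpos': array([ 1.196,  0.424,  1.63 , -0.   ,  1.089, -0.019]), 'qvel': array([ 0.002, -0.   , -0.002,  0.001,  0.001, -0.002]), 'joint_torque': array([ 0.0000e+00, -5.4498e+01, -2.7392e+01,  6.4000e-02,  2.0000e-02,
       -0.0000e+00]), 'ee_pos': array([217.599, 585.675, 404.107]), 'orientation': array([-5.560e-01, -3.092e+00,  2.000e-03]), 'ft_force': array([-0.733, -0.1  , -0.297]), 'moment': array([ 0.07 , -0.063, -0.025]), 'width': np.float64(87.805)}
```

View pics/top0.png

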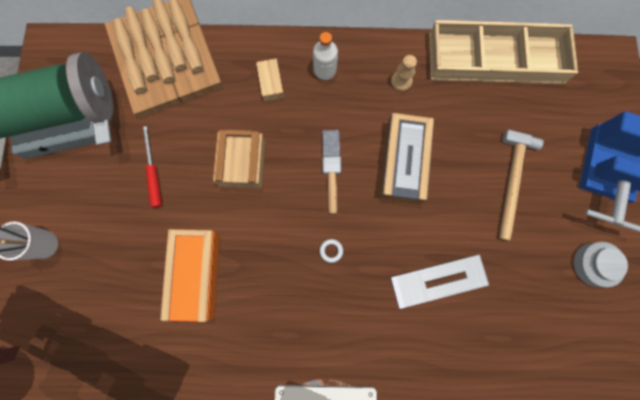

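View pics/side0.png

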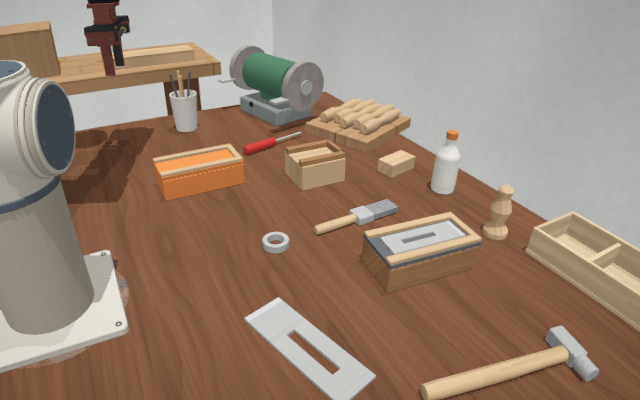

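Candidates: the iron in the plate at top px (409,157), or the larger loose look-alike at (440,282). For the plate, the dark-topped block at (409,157) or the orange one at (189,276). The rest is the pale block at (239,158). I choose the smaller iron in the dark-topped plate and will check it in a close crop.

```bash
python3 - <<'E'
from h import *
a=load('top0')['img'][:,:,::-1];b=load('side0')['img'][:,:,::-1]
f=lambda im,x0,y0,w,h,k:cv2.resize(im[y0:y0+h,x0:x0+w],None,fx=k,fy=k,interpolation=cv2.INTER_CUBIC)
A=f(a,365,105,80,100,4);A2=f(a,205,120,70,75,4)
B=f(b,355,205,135,85,3);B2=f(b,275,135,80,60,3)
c=np.zeros((600,800,3),np.uint8)
c[:400,:320]=A;c[:300,330:610]=A2;c[305:305+255,330:735]=B;c[410:590,:240]=B2
cv2.imwrite('pics/crop1.png',c)
E
```

```text
(no output)
```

View pics/crop1.png

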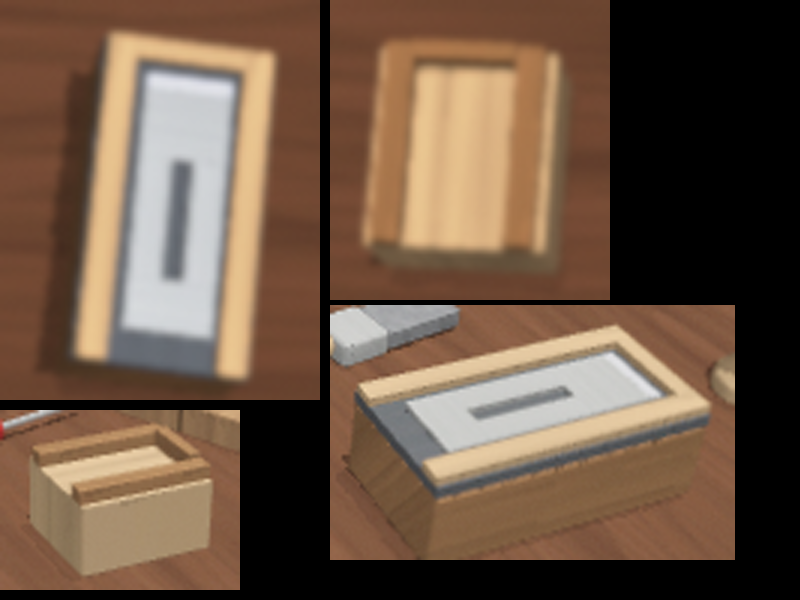

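The crop confirms it: the iron lies in the dark-topped plate with its pale bevel at the far (+x) end, and the open edge faces the robot. The rest is open towards the robot, with its stop on the far side.

```bash
python3 - <<'E'
from h import *
t=load('top0');s=load('side0')
A=lambda x,y:((x+.5)/4-.5+365,(y+.5)/4-.5+105)
A2=lambda x,y:((x-330+.5)/4-.5+205,(y+.5)/4-.5+120)
B=lambda x,y:((x-330+.5)/3-.5+355,(y-305+.5)/3-.5+205)
B2=lambda x,y:((x+.5)/3-.5+275,(y-410+.5)/3-.5+135)
print('tri')
for n,p,q in [('blL',A(121,328),B(407,403)),('blR',A(212,340),B(445,452)),('cutL',A(145,68),B(620,353)),('cutR',A(239,78),B(663,395)),
 ('plFarStripR',A(274,50),B(709,402)),('stripfrontL',A(77,358),B(360,388)),('restFrontstripR',A2(503,250),B2(75,487)),('restfarL',A2(385,40),B2(153,425)),('restFarR',A2(548,48),B2(210,464)),('restfrontL',A2(370,243),B2(35,448))]:
    P=tri(t,p,s,q);print(n,P.round(1),(proj(t,P)-p).round(1),(proj(s,P)-q).round(1))
print('plane')
i=onz(t,[A(121,328),A(212,340),A(145,68),A(239,78)],64);print(i.round(1),i.mean(0))
e=onz(t,[A(108,360),A(217,375)],60);print('edge',e.round(1))
r=onz(t,[A2(415,66),A2(515,66),A2(400,248),A2(505,252)],60);print('rest',r.round(1))
i=onz(s,[B(407,403),B(445,452),B(620,353),B(663,395)],64);print(i.round(1),i.mean(0))
E
```

```text
tri
blL [ 542.2 -146.6   63.1] [[ 0.  -0.1]] [[-0.1  0. ]]
blR [ 534.7 -196.    64.3] [[-0.3  0.6]] [[ 0.9 -0.2]]
cutL [ 696.  -163.5   61.5] [[ 0.2 -0.3]] [[-0.5  0.1]]
cutR [ 686.6 -214.3   65.6] [[-0.7  0.9]] [[ 1.4 -0.4]]
plFarStripR [ 703.6 -234.6   67.8] [[-0.6  0.8]] [[ 1.2 -0.3]]
stripfrontL [ 524.9 -122.1   63.7] [[ 0.1 -0.2]] [[-0.3  0.1]]
restFrontstripR [546.1 178.2  68. ] [[ 0.3 -0.7]] [[-0.7  0.1]]
restfarL [662.6 252.9  68.7] [[-0.4  0.8]] [[ 0.8 -0.1]]
restFarR [659.4 159.3  72.8] [[-0.2  0.3]] [[ 0.4 -0.1]]
restfrontL [547.7 251.6  70.2] [[ 0.2 -0.5]] [[-0.5  0.1]]
plane
[[ 541.8 -146.4   64. ]
 [ 536.1 -196.8   64. ]
 [ 694.2 -162.5   64. ]
 [ 689.5 -216.3   64. ]] [ 615.39846545 -180.50463024   64.        ]
edge [[ 524.4 -139.6   60. ]
 [ 517.2 -200.1   60. ]]
rest [[652.4 236.2  60. ]
 [653.6 179.2  60. ]
 [546.2 237.7  60. ]
 [545.1 179.1  60. ]]
[[ 541.6 -147.7   64. ]
 [ 533.4 -195.3   64. ]
 [ 694.  -166.2   64. ]
 [ 685.5 -212.5   64. ]] [ 613.59829711 -180.40914547   64.        ]
```

Call:
send_rows --commands '[{"translation": [0.06,-0.1,-0.01],"twist": [0,0,0.05]},{"translation": [0.12,-0.2,-0.02],"twist": [0,0,0.1]},{"translation": [0.18,-0.3,-0.03],"twist": [0,0,0.15]},{"translation": [0.24,-0.4,-0.04],"twist": [0,0,0.2]},{"translation": [0.3,-0.5,-0.05],"twist": [0,0,0.25]},{"translation": [0.36,-0.6,-0.06],"twist": [0,0,0.3]},{"translation": [0.42,-0.7,-0.07],"twist": [0,0,0.35]},{"translation": [0.48,-0.8,-0.08],"twist": [0,0,0.4]},{"translation": [0.54,-0.9,-0.09],"twist": [0,0,0.45]},{"translation": [0.6,-1,-0.1],"twist": [0,0,0.48]}]' --grip 1

```text
t: 1.15
ee_pos: [277.8, 485.3, 394.4]
orientation: [-0.18, -3.136, 0.001]
ft_force: [-0.8, -0.2, 0.3]
width: 11.5
```

Call:
send_rows --commands '[{"translation": [0.06,-0.1,-0.01],"twist": [0,0,0]},{"translation": [0.12,-0.2,-0.02],"twist": [0,0,0]},{"translation": [0.18,-0.3,-0.03],"twist": [0,0,0]},{"translation": [0.24,-0.4,-0.04],"twist": [0,0,0]},{"translation": [0.3,-0.5,-0.05],"twist": [0,0,0]},{"translation": [0.36,-0.6,-0.06],"twist": [0,0,0]},{"translation": [0.42,-0.7,-0.07],"twist": [0,0,0]},{"translation": [0.48,-0.8,-0.08],"twist": [0,0,0]},{"translation": [0.54,-0.9,-0.09],"twist": [0,0,0]},{"translation": [0.6,-1,-0.1],"twist": [0,0,0]}]'

```text
t: 2.15
ee_pos: [338.2, 385.0, 384.6]
orientation: [-0.182, -3.136, -0.0]
ft_force: [-0.3, 0.8, -0.5]
width: 0.5
```

Call:
send_rows --commands '[{"translation": [0.08,-0.1,-0.01],"twist": [0,0,0]},{"translation": [0.16,-0.2,-0.02],"twist": [0,0,0]},{"translation": [0.24,-0.3,-0.03],"twist": [0,0,0]},{"translation": [0.32,-0.4,-0.04],"twist": [0,0,0]},{"translation": [0.4,-0.5,-0.05],"twist": [0,0,0]},{"translation": [0.48,-0.6,-0.06],"twist": [0,0,0]},{"translation": [0.56,-0.7,-0.07],"twist": [0,0,0]},{"translation": [0.64,-0.8,-0.08],"twist": [0,0,0]},{"translation": [0.72,-0.9,-0.09],"twist": [0,0,0]},{"translation": [0.8,-1,-0.1],"twist": [0,0,0]}]'

```text
t: 3.15
ee_pos: [418.3, 285.0, 374.6]
orientation: [0.182, 3.136, 0.0]
ft_force: [-0.4, 0.4, -0.3]
width: 0.6
```

Call:
send_rows --commands '[{"translation": [0.1,-0.1,-0.01],"twist": [0,0,0]},{"translation": [0.2,-0.2,-0.02],"twist": [0,0,0]},{"translation": [0.3,-0.3,-0.03],"twist": [0,0,0]},{"translation": [0.4,-0.4,-0.04],"twist": [0,0,0]},{"translation": [0.5,-0.5,-0.05],"twist": [0,0,0]},{"translation": [0.6,-0.6,-0.06],"twist": [0,0,0]},{"translation": [0.7,-0.7,-0.07],"twist": [0,0,0]},{"translation": [0.8,-0.8,-0.08],"twist": [0,0,0]},{"translation": [0.9,-0.9,-0.09],"twist": [0,0,0]},{"translation": [1,-1,-0.1],"twist": [0,0,0]}]'

```text
t: 4.15
ee_pos: [518.5, 185.0, 364.6]
orientation: [-0.182, -3.136, -0.0]
ft_force: [0.3, -0.0, 0.4]
width: -0.0
```

```bash
python3 - <<'E'
from h import *
d=snap('wrist','wr1');o=ctrl.get_obs();print(o['t'],o['ee_pos'],o['orientation'],o['ft_force'],o['width'])
print(proj(d,[[653,208,60],[545,208,60]]).round(0))
E
```

```text
4.2 [519.66147638 184.05689806 364.56793539] [ 1.82598991e-01  3.13520570e+00 -5.74576290e-04] [ 2.04940797 -0.35831274  0.81438623] 0.3270395680890483
[[362. 317.]
 [352. 216.]]
```

Call:
send_rows --commands '[{"translation": [0.02,-0.1,-0.01],"twist": [0,0,0]},{"translation": [0.04,-0.2,-0.02],"twist": [0,0,0]},{"translation": [0.06,-0.3,-0.03],"twist": [0,0,0]},{"translation": [0.08,-0.4,-0.04],"twist": [0,0,0]},{"translation": [0.1,-0.5,-0.05],"twist": [0,0,0]},{"translation": [0.12,-0.6,-0.05],"twist": [0,0,0]},{"translation": [0.14,-0.7,-0.05],"twist": [0,0,0]},{"translation": [0.16,-0.8,-0.05],"twist": [0,0,0]},{"translation": [0.18,-0.9,-0.05],"twist": [0,0,0]},{"translation": [0.2,-1,-0.05],"twist": [0,0,0]}]'

```text
t: 5.2
ee_pos: [537.9, 85.0, 359.7]
orientation: [0.182, 3.136, -0.0]
ft_force: [0.8, 0.2, -0.8]
width: 0.5
```

Call:
send_rows --commands '[{"translation": [0.02,-0.1,-0.01],"twist": [0,0,0]},{"translation": [0.04,-0.2,-0.02],"twist": [0,0,0]},{"translation": [0.06,-0.3,-0.03],"twist": [0,0,0]},{"translation": [0.08,-0.4,-0.04],"twist": [0,0,0]},{"translation": [0.1,-0.5,-0.05],"twist": [0,0,0]},{"translation": [0.12,-0.6,-0.05],"twist": [0,0,0]},{"translation": [0.14,-0.7,-0.05],"twist": [0,0,0]},{"translation": [0.16,-0.8,-0.05],"twist": [0,0,0]},{"translation": [0.18,-0.9,-0.05],"twist": [0,0,0]},{"translation": [0.2,-1,-0.05],"twist": [0,0,0]}]'

```text
t: 6.2
ee_pos: [557.8, -15.0, 354.7]
orientation: [0.182, 3.136, 0.0]
ft_force: [0.1, -0.1, 0.3]
width: 0.8
```

Call:
send_rows --commands '[{"translation": [0.02,-0.1,-0.01],"twist": [0,0,0]},{"translation": [0.04,-0.2,-0.02],"twist": [0,0,0]},{"translation": [0.06,-0.3,-0.03],"twist": [0,0,0]},{"translation": [0.08,-0.4,-0.04],"twist": [0,0,0]},{"translation": [0.1,-0.5,-0.05],"twist": [0,0,0]},{"translation": [0.12,-0.6,-0.05],"twist": [0,0,0]},{"translation": [0.14,-0.7,-0.05],"twist": [0,0,0]},{"translation": [0.16,-0.8,-0.05],"twist": [0,0,0]},{"translation": [0.18,-0.9,-0.05],"twist": [0,0,0]},{"translation": [0.2,-1,-0.05],"twist": [0,0,0]}]'

```text
t: 7.2
ee_pos: [577.9, -115.0, 349.7]
orientation: [0.182, 3.136, -0.0]
ft_force: [-0.1, -0.2, 0.4]
width: 0.6
```

Call:
send_rows --commands '[{"translation": [0.02,-0.07,0],"twist": [0,0,0]},{"translation": [0.04,-0.14,0],"twist": [0,0,0]},{"translation": [0.06,-0.21,0],"twist": [0,0,0]},{"translation": [0.08,-0.28,0],"twist": [0,0,0]},{"translation": [0.1,-0.35,0],"twist": [0,0,0]},{"translation": [0.12,-0.42,0],"twist": [0,0,0]},{"translation": [0.14,-0.5,0],"twist": [0,0,0]},{"translation": [0.16,-0.58,0],"twist": [0,0,0]},{"translation": [0.18,-0.65,0],"twist": [0,0,0]},{"translation": [0.2,-0.7,0],"twist": [0,0,0]}]'

```text
t: 8.2
ee_pos: [597.8, -184.9, 349.7]
orientation: [0.182, 3.136, -0.0]
ft_force: [-0.2, -0.1, -0.3]
width: 0.6
```

```bash
python3 - <<'E'
from h import *
d=snap('wrist','wr2');o=ctrl.get_obs();print(o['t'],o['ee_pos'],o['orientation'],o['ft_force'],o['width'])
a=load('wr1')['img'];b=d['img']
cv2.imwrite('pics/v1.png',np.hstack([a[:,170:570],b[:,120:520]])[:,:,::-1])
E
```

```text
8.25 [ 598.10290495 -185.34125834  349.71536798] [ 1.82584066e-01  3.13575542e+00 -5.75473039e-04] [ 1.0037865  -0.40018881 -0.19366536] 0.3857332916859265
```

View pics/v1.png

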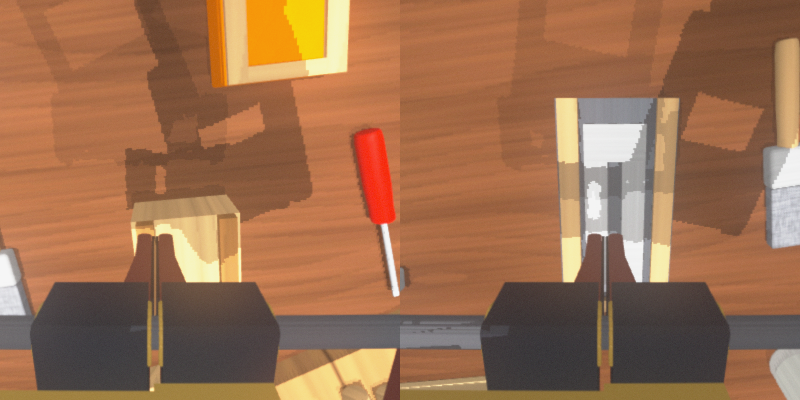

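The wrist view shows the plate's open edge at px (299–374, 98), the iron's blunt end at (303–366, 124), and the rest's front edge at about (303–410, 222–212). The yellow strips are clear on both sides of the channel.

```bash
python3 - <<'E'
from h import *
d=load('wr2');r=load('wr1')
e=onz(d,[(299,98),(374,98)],60);print('edge',e.round(1),e.mean(0))
i=onz(d,[(303,124),(366,124)],64);print('blunt',i.round(1),i.mean(0))
print('rest front outer corners strip tops',onz(r,[(302,222),(410,213)],60).round(1), onz(r,[(322,221),(389,213)],60).round(1))
m=i.mean(0); print('edge-blunt',np.dot(m[:2]-e.mean(0)[:2],[.993,-.117]))
t=load('top0');s=load('side0')
A=lambda x,y:((x+.5)/4-.5+365,(y+.5)/4-.5+105)
p=A(166,334);c=cv2
print('tri blunt wrist/top',tri(d,(334.5,124),t,p),'edge',tri(d,(336.5,98),t,A(162,367)))
E
```

```text
edge [[ 516.6 -194.7   60. ]
 [ 523.4 -136.6   60. ]] [ 520.00547793 -165.64254598   60.        ]
blunt [[ 536.4 -193.9   64. ]
 [ 542.1 -144.9   64. ]] [ 539.26787929 -169.41587365   64.        ]
rest front outer corners strip tops [[545.2 161.9  60. ]
 [547.9 260.5  60. ]] [[546.4 180.2  60. ]
 [545.7 241.5  60. ]]
edge-blunt 19.569043893050154
tri blunt wrist/top [ 538.31576188 -169.86128348   69.58956726] edge [ 519.36243092 -166.57390378   72.24496882]
```

Call:
send_rows --commands '[{"translation": [0.06,0,-0.08],"twist": [0,0,0]},{"translation": [0.14,0,-0.18],"twist": [0,0,0]},{"translation": [0.22,0,-0.28],"twist": [0,0,0]},{"translation": [0.3,0,-0.38],"twist": [0,0,0]},{"translation": [0.38,0,-0.5],"twist": [0,0,0]},{"translation": [0.46,0,-0.62],"twist": [0,0,0]},{"translation": [0.54,0,-0.74],"twist": [0,0,0]},{"translation": [0.6,0,-0.84],"twist": [0,0,0]},{"translation": [0.6,0,-0.92],"twist": [0,0,0]},{"translation": [0.6,0,-0.96],"twist": [0,0,0]}]'

```text
t: 9.25
ee_pos: [657.4, -184.1, 252.5]
orientation: [-0.182, -3.135, -0.0]
ft_force: [0.7, 0.2, -0.5]
width: 0.7
```

```bash
python3 - <<'E'
from h import *
print(ctrl.tcp_to_tips);o=ctrl.get_obs();print(o['ee_pos'],o['ft_force'])
E
```

```text
182.0
[ 657.40664245 -184.07484403  252.46523741] [ 0.6618317   0.21343064 -0.49896552]
```

Call:
send_rows --commands '[{"translation": [0,0,-0.005],"twist": [0,0,0]},{"translation": [0,0,-0.01],"twist": [0,0,0]},{"translation": [0,0,-0.015],"twist": [0,0,0]},{"translation": [0,0,-0.02],"twist": [0,0,0]},{"translation": [0,0,-0.025],"twist": [0,0,0]},{"translation": [0,0,-0.03],"twist": [0,0,0]},{"translation": [0,0,-0.035],"twist": [0,0,0]},{"translation": [0,0,-0.04],"twist": [0,0,0]},{"translation": [0,0,-0.045],"twist": [0,0,0]},{"translation": [0,0,-0.05],"twist": [0,0,0]}]'

```text
t: 10.25
ee_pos: [657.7, -184.2, 248.6]
orientation: [-0.182, -3.136, 0.0]
ft_force: [0.3, -1.0, 0.3]
width: 0.3
```

Call:
send_rows --commands '[{"translation": [0,0,-0.003],"twist": [0,0,0]},{"translation": [0,0,-0.006],"twist": [0,0,0]},{"translation": [0,0,-0.009],"twist": [0,0,0]},{"translation": [0,0,-0.012],"twist": [0,0,0]},{"translation": [0,0,-0.015],"twist": [0,0,0]},{"translation": [0,0,-0.018],"twist": [0,0,0]},{"translation": [0,0,-0.021],"twist": [0,0,0]},{"translation": [0,0,-0.024],"twist": [0,0,0]},{"translation": [0,0,-0.024],"twist": [0,0,0]},{"translation": [0,0,-0.024],"twist": [0,0,0]}]'

```text
t: 11.25
ee_pos: [657.7, -184.2, 246.4]
orientation: [0.182, 3.136, 0.0]
ft_force: [-0.2, 0.1, 2.6]
width: 0.8
```

Call:
send_rows --commands '[{"translation": [0,0,-0.001],"twist": [0,0,0]},{"translation": [0,0,-0.002],"twist": [0,0,0]},{"translation": [0,0,-0.003],"twist": [0,0,0]},{"translation": [0,0,-0.004],"twist": [0,0,0]},{"translation": [0,0,-0.005],"twist": [0,0,0]},{"translation": [0,0,-0.006],"twist": [0,0,0]},{"translation": [0,0,-0.006],"twist": [0,0,0]},{"translation": [0,0,-0.006],"twist": [0,0,0]},{"translation": [0,0,-0.006],"twist": [0,0,0]},{"translation": [0,0,-0.006],"twist": [0,0,0]}]'

```text
t: 12.25
ee_pos: [657.7, -184.2, 246.4]
orientation: [0.182, 3.136, -0.0]
ft_force: [-2.9, 0.3, 7.4]
width: 0.3
```

Call:
send_rows --commands '[{"translation": [0,0,-0.001],"twist": [0,0,0]},{"translation": [0,0,-0.002],"twist": [0,0,0]},{"translation": [0,0,-0.003],"twist": [0,0,0]},{"translation": [0,0,-0.004],"twist": [0,0,0]},{"translation": [0,0,-0.005],"twist": [0,0,0]},{"translation": [0,0,-0.006],"twist": [0,0,0]},{"translation": [0,0,-0.006],"twist": [0,0,0]},{"translation": [0,0,-0.006],"twist": [0,0,0]},{"translation": [0,0,-0.006],"twist": [0,0,0]},{"translation": [0,0,-0.006],"twist": [0,0,0]}]'

```text
t: 13.25
ee_pos: [657.7, -184.2, 246.4]
orientation: [0.182, 3.136, -0.0]
ft_force: [-3.7, 1.5, 12.1]
width: 0.6
```

Call:
send_rows --commands '[{"translation": [-0.02,0.002,0],"twist": [0,0,0]},{"translation": [-0.04,0.005,0],"twist": [0,0,0]},{"translation": [-0.06,0.007,0],"twist": [0,0,0]},{"translation": [-0.08,0.009,0],"twist": [0,0,0]},{"translation": [-0.1,0.012,0],"twist": [0,0,0]},{"translation": [-0.12,0.014,0],"twist": [0,0,0]},{"translation": [-0.14,0.016,0],"twist": [0,0,0]},{"translation": [-0.16,0.019,0],"twist": [0,0,0]},{"translation": [-0.18,0.021,0],"twist": [0,0,0]},{"translation": [-0.2,0.023,0],"twist": [0,0,0]}]'

```text
t: 14.25
ee_pos: [639.1, -182.2, 246.4]
orientation: [0.182, 3.131, -0.002]
ft_force: [4.5, -0.3, 6.3]
width: 0.7
```

```bash
python3 - <<'E'
from h import *
import time
print([ctrl.get_obs()['ft_force'].round(1).tolist() for _ in range(2)])
d=snap('wrist','wr3');t=snap('top','t3')
c=np.zeros((420,800,3),np.uint8);c[:400,:400]=d['img'][:,120:520]
c[:,420:800]=cv2.resize(t['img'][100:205,362:457],(380,420),interpolation=2)
cv2.imwrite('pics/v2.png',c[:,:,::-1])
E
```

```text
[[4.5, -0.3, 6.3], [4.5, -0.3, 6.3]]
```

View pics/v2.png

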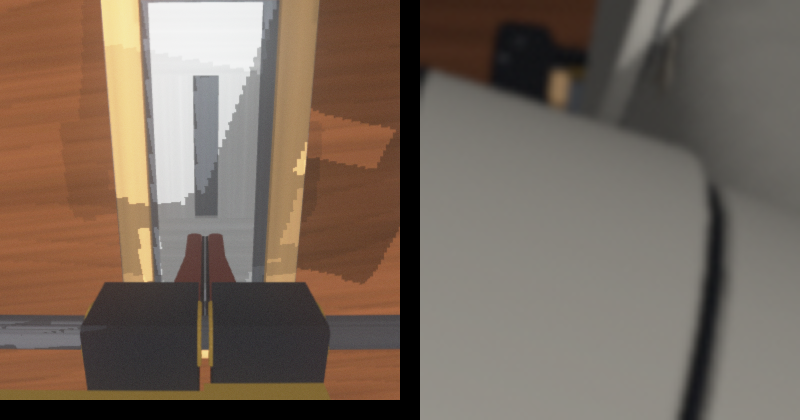

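The wrist view shows the slot from row 75 to row 216 and the blunt end at about row 2, with the fingertips just beyond the slot.

```bash
cat > iron.py <<'E'
from h import *
def mid(d,slot,z=64):   # slot px: blunt-side end, cut-side end (x=-45,+25)
    p=onz(d,slot,z)[:,:2]; u=(p[1]-p[0])/np.linalg.norm(p[1]-p[0]); c=p[0]+45*u
    return p.round(1).tolist(),np.linalg.norm(p[1]-p[0]).round(1),c.round(1),np.arctan2(u[1],u[0]).round(3)
E
python3 - <<'E'
from iron import *
d=load('wr3');print(mid(d,[(325.5,75),(326,216)]))
i=onz(d,[(149-0+120,2),(263+120,2)],64);print(i.round(1),i.mean(0).round(1))
E
```

```text
([[551.3, -170.8], [619.6, -178.5]], np.float64(68.7), array([ 596.1, -175.8]), np.float64(-0.112))
[[ 518.7 -191.7   64. ]
 [ 524.5 -142.6   64. ]] [ 521.6 -167.1   64. ]
```

Call:
send_rows --commands '[{"translation": [0,0,-0.003],"twist": [0,0,0]},{"translation": [0,0,-0.006],"twist": [0,0,0]},{"translation": [-0.02,0.002,-0.006],"twist": [0,0,0]},{"translation": [-0.04,0.005,-0.006],"twist": [0,0,0]},{"translation": [-0.06,0.007,-0.006],"twist": [0,0,0]},{"translation": [-0.09,0.01,-0.006],"twist": [0,0,0]},{"translation": [-0.12,0.014,-0.006],"twist": [0,0,0]},{"translation": [-0.15,0.017,-0.006],"twist": [0,0,0]},{"translation": [-0.18,0.02,-0.006],"twist": [0,0,0]},{"translation": [-0.2,0.023,-0.006],"twist": [0,0,0]}]'

```text
t: 15.35
ee_pos: [619.6, -180.1, 246.4]
orientation: [0.182, 3.129, -0.003]
ft_force: [4.7, -0.2, 6.9]
width: 0.3
```

Call:
send_rows --commands '[{"translation": [0,0,-0.003],"twist": [0,0,0]},{"translation": [0,0,-0.006],"twist": [0,0,0]},{"translation": [-0.01,0.001,-0.006],"twist": [0,0,0]},{"translation": [-0.02,0.002,-0.006],"twist": [0,0,0]},{"translation": [-0.04,0.004,-0.006],"twist": [0,0,0]},{"translation": [-0.06,0.007,-0.006],"twist": [0,0,0]},{"translation": [-0.08,0.009,-0.006],"twist": [0,0,0]},{"translation": [-0.1,0.012,-0.006],"twist": [0,0,0]},{"translation": [-0.12,0.014,-0.006],"twist": [0,0,0]},{"translation": [-0.12,0.014,-0.006],"twist": [0,0,0]}]'

```text
t: 16.35
ee_pos: [608.1, -178.8, 246.3]
orientation: [0.181, 3.128, -0.003]
ft_force: [6.0, -0.4, 10.8]
width: 0.4
```

```bash
cat > slot.py <<'E'
from iron import *
def slot(d,z=64,x0=300,x1=350):
    g=cv2.cvtColor(d['img'],cv2.COLOR_RGB2HSV)
    col=d['img'][:,318:334].mean(axis=(1,2)); return col
import sys
d=snap('wrist',sys.argv[1]);col=slot(d)
print([int(v) for v in col[0:240:4]])
o=ctrl.get_obs();print(o['t'],o['ee_pos'].round(1),o['ft_force'].round(1))
E
python3 slot.py wr4
```

```text
[135, 241, 241, 240, 240, 240, 241, 242, 243, 241, 241, 242, 242, 242, 241, 235, 233, 230, 228, 151, 147, 146, 145, 144, 143, 142, 142, 140, 140, 140, 138, 138, 138, 136, 136, 135, 135, 134, 134, 133, 132, 132, 131, 127, 123, 120, 114, 112, 98, 95, 93, 93, 93, 91, 121, 140, 144, 145, 139, 84]
16.4 [ 608.1 -178.8  246.3] [ 5.2 -1.3 10.6]
```

Call:
send_rows --commands '[{"translation": [-0.01,0.001,0],"twist": [0,0,0]},{"translation": [-0.02,0.002,0],"twist": [0,0,0]},{"translation": [-0.04,0.004,0],"twist": [0,0,0]},{"translation": [-0.06,0.007,0],"twist": [0,0,0]},{"translation": [-0.08,0.009,0],"twist": [0,0,0]},{"translation": [-0.1,0.012,0],"twist": [0,0,0]},{"translation": [-0.11,0.013,0],"twist": [0,0,0]},{"translation": [-0.12,0.014,0],"twist": [0,0,0]},{"translation": [-0.12,0.014,0],"twist": [0,0,0]},{"translation": [-0.12,0.014,0],"twist": [0,0,0]}]'

```text
t: 17.4
ee_pos: [596.2, -177.4, 246.3]
orientation: [0.181, 3.127, -0.003]
ft_force: [6.7, -0.7, 10.5]
width: 0.3
```

```bash
python3 slot.py wr5; python3 - <<'E'
from h import *
s=snap('side','s5')
c=cv2.resize(s['img'][190:300,310:500],None,fx=4,fy=4,interpolation=2)
cv2.imwrite('pics/v3.png',c[:,:,::-1])
E
```

```text
[130, 241, 241, 240, 240, 240, 241, 242, 242, 241, 241, 242, 242, 242, 241, 234, 232, 229, 228, 122, 108, 107, 105, 104, 101, 142, 140, 139, 139, 139, 138, 137, 136, 136, 136, 135, 134, 134, 133, 133, 132, 131, 131, 129, 125, 121, 117, 109, 99, 94, 94, 93, 92, 92, 121, 140, 143, 144, 138, 83]
17.45 [ 596.3 -177.4  246.3] [ 5.8  0.3 12.1]
```

View pics/v3.png

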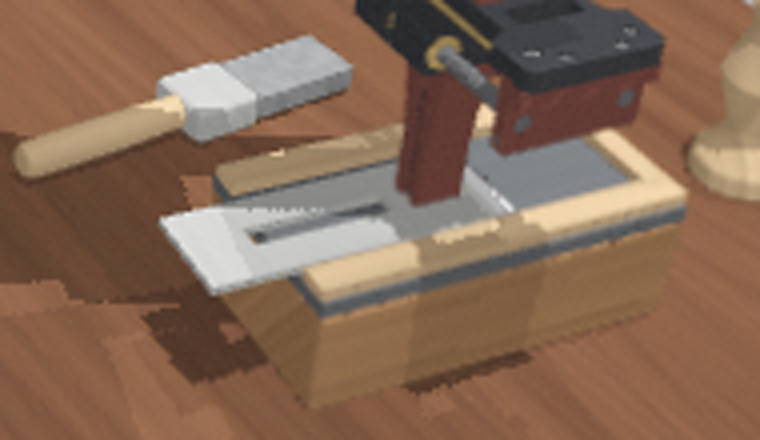

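The side view shows the iron lying flat and overhanging, with its blunt corners at crop px (162,219) and (213,290).

```bash
python3 - <<'E'
from iron import *
s=load('s5');f=lambda x,y:((x+.5)/4-.5+310,(y+.5)/4-.5+190)
print(onz(s,[f(162,219),f(213,290)],64).round(1),'plate edge right strip foot',onz(s,[f(318,312)],60).round(1))
print(mid(load('wr5'),[(325.5,75),(326,215.5)]))
E
```

```text
[[ 482.8 -140.7   64. ]
 [ 475.7 -190.5   64. ]] plate edge right strip foot [[ 509.  -217.9   60. ]]
([[509.2, -166.3], [577.2, -173.9]], np.float64(68.4), array([ 553.9, -171.3]), np.float64(-0.112))
```

Call:
send_rows --commands '[{"translation": [0,0,0.005],"twist": [0,0,0]},{"translation": [0,0,0.01],"twist": [0,0,0]},{"translation": [0,0,0.02],"twist": [0,0,0]},{"translation": [0,0,0.04],"twist": [0,0,0]},{"translation": [0,0,0.1],"twist": [0,0,0]},{"translation": [0,0,0.25],"twist": [0,0,0]},{"translation": [-0.05,0,0.4],"twist": [0,0,0]},{"translation": [-0.15,0,0.55],"twist": [0,0,0]},{"translation": [-0.3,0.02,0.7],"twist": [0,0,0]},{"translation": [-0.45,0.04,0.7],"twist": [0,0,0]}]'

```text
t: 18.5
ee_pos: [548.7, -172.9, 317.2]
orientation: [0.181, 3.132, -0.002]
ft_force: [-0.6, -0.4, 0.2]
width: 0.4
```

Call:
send_rows --commands '[{"translation": [-0.07,0.01,0],"twist": [0,0,0]},{"translation": [-0.14,0.02,0],"twist": [0,0,0]},{"translation": [-0.21,0.03,0],"twist": [0,0,0]},{"translation": [-0.28,0.04,0],"twist": [0,0,0]},{"translation": [-0.35,0.05,-0.05],"twist": [0,0,0]},{"translation": [-0.42,0.06,-0.1],"twist": [0,0,0]},{"translation": [-0.48,0.07,-0.15],"twist": [0,0,0]},{"translation": [-0.52,0.075,-0.2],"twist": [0,0,0]},{"translation": [-0.52,0.075,-0.25],"twist": [0,0,0]},{"translation": [-0.52,0.075,-0.3],"twist": [0,0,0]}]' --grip -1

```text
t: 19.5
ee_pos: [496.8, -165.3, 283.4]
orientation: [0.182, 3.136, -0.0]
ft_force: [0.8, 0.5, -0.3]
width: 76.9
```

```bash
python3 - <<'E'
from h import *
d=snap('wrist','wr6');o=ctrl.get_obs();print(o['t'],o['ee_pos'],o['orientation'],o['width'])
a=cv2.resize(d['img'][150:400,150:500],None,fx=2,fy=2)
cv2.imwrite('pics/v4.png',a[:,:,::-1])
R=cv2.Rodrigues(o['orientation'])[0]; print(R.round(3).tolist())
print('proj tips',proj(d,[o['ee_pos']+R@[0,44,182],o['ee_pos']+R@[0,-44,182],[479.3,-163,64]]).round(0))
E
```

```text
19.55 [ 496.67004692 -165.23889051  282.74330907] [-1.81836402e-01 -3.13557457e+00 -3.77292060e-04] 81.17217156742475
[[-0.993, 0.116, -0.001], [0.116, 0.993, 0.0], [0.001, 0.0, -1.0]]
proj tips [[405. 251.]
 [241. 251.]
 [324. 200.]]
```

View pics/v4.png

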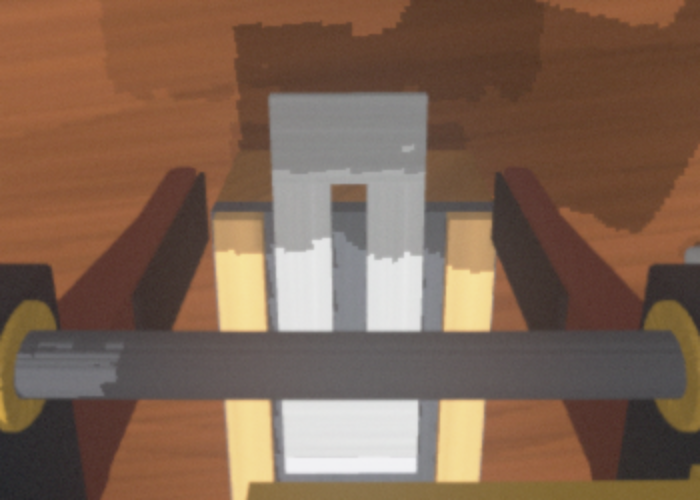

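The wrist view shows the iron centred between the open fingers (crop px 350), with its blunt end at row 197, 3 px from the predicted 200. I'll descend and grip.

Call:
send_rows --commands '[{"translation": [0,0,-0.07],"twist": [0,0,0]},{"translation": [0,0,-0.14],"twist": [0,0,0]},{"translation": [0,0,-0.21],"twist": [0,0,0]},{"translation": [0,0,-0.28],"twist": [0,0,0]},{"translation": [0,0,-0.35],"twist": [0,0,0]},{"translation": [0,0,-0.42],"twist": [0,0,0]},{"translation": [0,0,-0.48],"twist": [0,0,0]},{"translation": [0,0,-0.53],"twist": [0,0,0]},{"translation": [0,0,-0.56],"twist": [0,0,0]},{"translation": [0,0,-0.57],"twist": [0,0,0]}]'

```text
t: 20.55
ee_pos: [496.6, -165.2, 226.5]
orientation: [-0.182, -3.136, -0.0]
ft_force: [-0.7, 0.4, 0.4]
width: 87.9
```

Call:
send_rows --commands '[{"translation": [0,0,0],"twist": [0,0,0]},{"translation": [0,0,0],"twist": [0,0,0]},{"translation": [0,0,0],"twist": [0,0,0]},{"translation": [0,0,0],"twist": [0,0,0]},{"translation": [0,0,0],"twist": [0,0,0]},{"translation": [0,0,0],"twist": [0,0,0]},{"translation": [0,0,0],"twist": [0,0,0]},{"translation": [0,0,0],"twist": [0,0,0]},{"translation": [0,0,0],"twist": [0,0,0]},{"translation": [0,0,0],"twist": [0,0,0]}]' --grip 1

```text
t: 21.55
ee_pos: [496.7, -165.3, 227.0]
orientation: [0.182, 3.136, -0.0]
ft_force: [-0.6, 0.0, 2.7]
width: 49.4
```

Call:
send_rows --commands '[{"translation": [0,0,0.01],"twist": [0,0,0]},{"translation": [0,0,0.03],"twist": [0,0,0]},{"translation": [0,0,0.06],"twist": [0,0,0]},{"translation": [0,0,0.12],"twist": [0,0,0]},{"translation": [0,0,0.2],"twist": [0,0,0]},{"translation": [0,0,0.3],"twist": [0,0,0]},{"translation": [0,0,0.4],"twist": [0,0,0]},{"translation": [0,0,0.5],"twist": [0,0,0]},{"translation": [0,0,0.58],"twist": [0,0,0]},{"translation": [0,0,0.6],"twist": [0,0,0]}]'

```text
t: 22.55
ee_pos: [497.0, -165.4, 288.2]
orientation: [0.182, 3.134, -0.001]
ft_force: [0.6, 0.2, -0.5]
width: 49.8
```

```bash
python3 - <<'E'
from h import *
d=snap('wrist','wr7');s=snap('side','s7');o=ctrl.get_obs();print(o['t'],o['ee_pos'],o['orientation'],o['ft_force'],o['width'])
c=np.zeros((400,800,3),np.uint8)
c[:,:400]=d['img'][:,125:525]
c[:,400:]=cv2.resize(s['img'][130:290,320:480],(400,400),interpolation=2)
cv2.imwrite('pics/v5.png',c[:,:,::-1])
E
```

```text
22.65 [ 496.72812553 -165.26125089  287.33742265] [ 1.81702861e-01  3.13556233e+00 -3.72673544e-04] [ 0.20197919  0.13991898 -2.00356739] 49.36377149910234
```

View pics/v5.png

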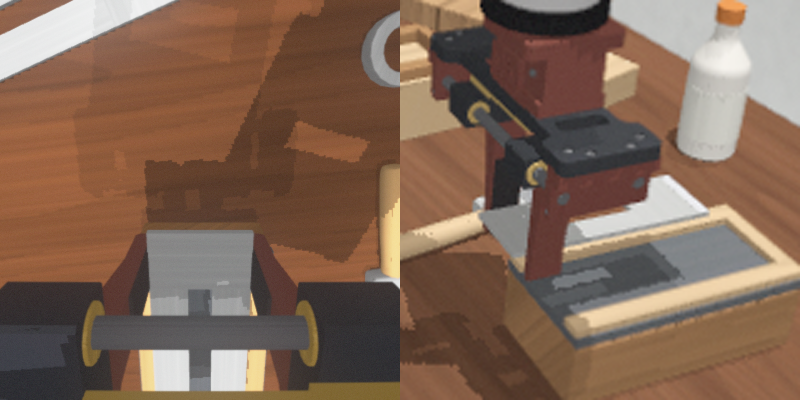

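The iron is up at crop px (480,213) to (707,212), seemingly level. Next I'll check for droop and refine the rest pose.

```bash
python3 - <<'E'
from h import *
s=load('s7');f=lambda x,y:((x-400+.5)/2.5-.5+320,(y+.5)/2.5-.5+130)
u=np.array([.9933,-.1155]);v=np.array([.1155,.9933])
for dz in(-20,-10,0,10):
  print(dz,onz(s,[f(665,178),f(707,212)],126+dz)[:,:2].round(1).tolist())
b=np.array([479.3,-163.3]);c=b+150*u;print('expected cut L,R',c+25*v,c-25*v,'blL',b+25*v)
print(onz(s,[f(480,213)],126).round(1))
# rest lines in wr1
d=load('wr1')
print(proj(d,[[653,208,60],[546,237,72],[546,179,72]]).round(0))
E
```

```text
-20 [[645.6, -138.7], [641.9, -187.7]]
-10 [[633.2, -150.7], [629.7, -198.5]]
0 [[620.8, -162.7], [617.4, -209.3]]
10 [[608.5, -174.7], [605.1, -220.1]]
expected cut L,R [ 631.1825 -155.7925] [ 625.4075 -205.4575] blL [ 482.1875 -138.4675]
[[ 480.3 -141.7  126. ]]
[[362. 317.]
 [386. 218.]
 [321. 226.]]
```

Call:
send_rows --commands '[{"translation": [0,0.02,0],"twist": [0,0,0.02]},{"translation": [0.01,0.06,0],"twist": [0,0,0.05]},{"translation": [0.01,0.12,0],"twist": [0,0,0.08]},{"translation": [0.01,0.2,0],"twist": [0,0,0.11]},{"translation": [0.02,0.29,0],"twist": [0,0,0.14]},{"translation": [0.02,0.38,0],"twist": [0,0,0.17]},{"translation": [0.02,0.48,0],"twist": [0,0,0.2]},{"translation": [0.03,0.58,0],"twist": [0,0,0.22]},{"translation": [0.03,0.68,0],"twist": [0,0,0.23]},{"translation": [0.03,0.78,0],"twist": [0,0,0.23]}]'

```text
t: 23.65
ee_pos: [499.7, -86.3, 286.9]
orientation: [0.001, 3.142, -0.0]
ft_force: [0.1, -0.4, -1.0]
width: 49.4
```

Call:
send_rows --commands '[{"translation": [0,0.1,0],"twist": [0,0,0]},{"translation": [0.01,0.2,0],"twist": [0,0,0]},{"translation": [0.01,0.3,0],"twist": [0,0,0]},{"translation": [0.01,0.4,0],"twist": [0,0,0]},{"translation": [0.02,0.5,0],"twist": [0,0,0]},{"translation": [0.02,0.6,0],"twist": [0,0,0]},{"translation": [0.02,0.7,0],"twist": [0,0,0]},{"translation": [0.03,0.8,0],"twist": [0,0,0]},{"translation": [0.03,0.9,0],"twist": [0,0,0]},{"translation": [0.03,1,0],"twist": [0,0,0]}]'

```text
t: 24.65
ee_pos: [502.7, 13.6, 286.9]
orientation: [-0.001, -3.142, 0.0]
ft_force: [-0.1, 0.6, -1.6]
width: 49.1
```

Call:
send_rows --commands '[{"translation": [0,0.1,0],"twist": [0,0,0]},{"translation": [0.01,0.2,0],"twist": [0,0,0]},{"translation": [0.01,0.3,0],"twist": [0,0,0]},{"translation": [0.01,0.4,0],"twist": [0,0,0]},{"translation": [0.02,0.5,0],"twist": [0,0,0]},{"translation": [0.02,0.6,0],"twist": [0,0,0]},{"translation": [0.02,0.7,0],"twist": [0,0,0]},{"translation": [0.03,0.8,0],"twist": [0,0,0]},{"translation": [0.03,0.9,0],"twist": [0,0,0]},{"translation": [0.03,1,0],"twist": [0,0,0]}]'

```text
t: 25.65
ee_pos: [505.7, 113.6, 286.9]
orientation: [0.001, 3.142, 0.0]
ft_force: [0.3, 0.4, -1.6]
width: 49.5
```

Call:
send_rows --commands '[{"translation": [0,0.1,0],"twist": [0,0,0]},{"translation": [0.01,0.2,0],"twist": [0,0,0]},{"translation": [0.01,0.3,0],"twist": [0,0,0]},{"translation": [0.01,0.4,0],"twist": [0,0,0]},{"translation": [0.02,0.5,0],"twist": [0,0,0]},{"translation": [0.02,0.6,0],"twist": [0,0,0]},{"translation": [0.02,0.7,0],"twist": [0,0,0]},{"translation": [0.03,0.8,0],"twist": [0,0,0]},{"translation": [0.03,0.9,0],"twist": [0,0,0]},{"translation": [0.03,0.95,0],"twist": [0,0,0]}]'

```text
t: 26.65
ee_pos: [508.7, 208.8, 286.9]
orientation: [0.0, 3.141, 0.0]
ft_force: [-0.4, -0.0, -1.9]
width: 49.6
```

```bash
python3 - <<'E'
from h import *
d=snap('wrist','wr8');t=snap('top','t8');s=snap('side','s8');o=ctrl.get_obs();print(o['t'],o['ee_pos'],o['orientation'],o['ft_force'],o['width'])
c=np.zeros((560,800,3),np.uint8)
c[:300,:400]=d['img'][100:,125:525]
c[:300,400:]=cv2.resize(s['img'][120:210,250:370],(400,300),interpolation=2)
c[300:560,:400]=cv2.resize(t['img'][100:200,180:320],(400,260),interpolation=2)
cv2.imwrite('pics/v6.png',c[:,:,::-1])
E
```

```text
26.8 [508.58115014 208.01702297 286.79969905] [-2.93518076e-04 -3.14140563e+00  2.02525167e-04] [-0.07299964  0.5514054  -1.72504149] 49.38809449657083
```

View pics/v6.png

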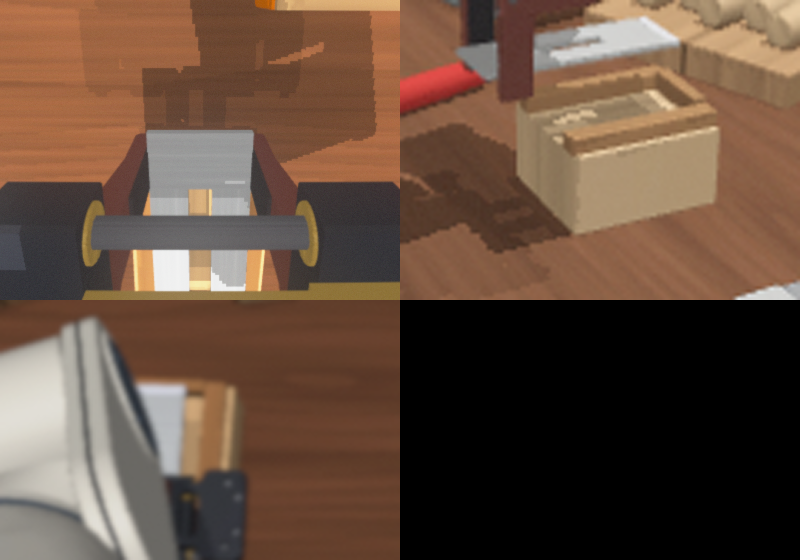

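The wrist view shows the strips symmetric about the iron (columns 133 and 265, iron centre at 200). The top view shows the iron parallel to the strips. I'll check both numerically.

```bash
python3 - <<'E'
from h import *
d=load('wr8');im=d['img']
for r in (360,375,385):
    print(r,[tuple(int(v) for v in im[r,c]) for c in list(range(250,282,3))],'|',[tuple(int(v) for v in im[r,c]) for c in list(range(368,398,3))])
print(proj(d,[[600,237,72],[600,179,72],[580,237,72],[580,179,72],[560,237,72],[560,179,72]]).round(0).tolist())
E
```

```text
360 [(97, 68, 59), (150, 101, 76), (162, 108, 80), (245, 223, 158), (242, 196, 122), (233, 172, 101), (223, 158, 97), (227, 165, 102), (229, 167, 104), (229, 175, 123), (239, 239, 239)] | [(179, 178, 178), (192, 177, 167), (226, 163, 97), (229, 166, 100), (228, 165, 96), (228, 164, 96), (246, 226, 157), (186, 131, 88), (164, 107, 74), (164, 106, 69)]
375 [(158, 103, 74), (157, 105, 73), (161, 110, 76), (237, 199, 134), (244, 213, 138), (226, 162, 97), (224, 160, 98), (226, 165, 104), (230, 169, 103), (230, 169, 104), (240, 239, 239)] | [(183, 181, 181), (219, 168, 119), (229, 163, 96), (230, 166, 98), (229, 166, 96), (233, 174, 103), (246, 228, 161), (172, 111, 76), (170, 112, 74), (171, 110, 76)]
385 [(160, 107, 73), (158, 106, 74), (161, 106, 73), (219, 166, 114), (246, 223, 154), (229, 164, 97), (225, 164, 99), (226, 163, 99), (231, 169, 100), (230, 169, 100), (240, 236, 233)] | [(203, 202, 201), (227, 172, 116), (229, 166, 96), (230, 168, 97), (229, 165, 94), (242, 203, 129), (224, 171, 114), (167, 110, 74), (165, 108, 71), (164, 106, 69)]
[[363.0, 348.0], [282.0, 348.0], [364.0, 325.0], [281.0, 325.0], [365.0, 300.0], [279.0, 300.0]]
```

Call:
send_rows --commands '[{"translation": [0,0,-0.03],"twist": [0,0,0]},{"translation": [0,0,-0.08],"twist": [0,0,0]},{"translation": [0,0,-0.14],"twist": [0,0,0]},{"translation": [0,0,-0.2],"twist": [0,0,0]},{"translation": [0,0,-0.27],"twist": [0,0,0]},{"translation": [0,0,-0.34],"twist": [0,0,0]},{"translation": [0,0,-0.4],"twist": [0,0,0]},{"translation": [0,0,-0.45],"twist": [0,0,0]},{"translation": [0,0,-0.48],"twist": [0,0,0]},{"translation": [0,0,-0.5],"twist": [0,0,0]}]'

```text
t: 27.8
ee_pos: [508.7, 207.8, 236.6]
orientation: [-0.001, -3.141, 0.0]
ft_force: [0.4, 0.7, -1.9]
width: 49.8
```

Call:
send_rows --commands '[{"translation": [0,0,-0.005],"twist": [0,0,0]},{"translation": [0,0,-0.01],"twist": [0,0,0]},{"translation": [0,0,-0.015],"twist": [0,0,0]},{"translation": [0,0,-0.02],"twist": [0,0,0]},{"translation": [0,0,-0.025],"twist": [0,0,0]},{"translation": [0,0,-0.03],"twist": [0,0,0]},{"translation": [0,0,-0.035],"twist": [0,0,0]},{"translation": [0,0,-0.04],"twist": [0,0,0]},{"translation": [0,0,-0.045],"twist": [0,0,0]},{"translation": [0,0,-0.05],"twist": [0,0,0]}]'

```text
t: 28.8
ee_pos: [508.7, 207.8, 231.8]
orientation: [-0.001, -3.142, 0.0]
ft_force: [-0.1, 0.3, -3.6]
width: 49.4
```

Call:
send_rows --commands '[{"translation": [0,0,-0.003],"twist": [0,0,0]},{"translation": [0,0,-0.006],"twist": [0,0,0]},{"translation": [0,0,-0.009],"twist": [0,0,0]},{"translation": [0,0,-0.012],"twist": [0,0,0]},{"translation": [0,0,-0.015],"twist": [0,0,0]},{"translation": [0,0,-0.018],"twist": [0,0,0]},{"translation": [0,0,-0.021],"twist": [0,0,0]},{"translation": [0,0,-0.024],"twist": [0,0,0]},{"translation": [0,0,-0.027],"twist": [0,0,0]},{"translation": [0,0,-0.03],"twist": [0,0,0]}]'

```text
t: 29.8
ee_pos: [508.7, 207.7, 228.9]
orientation: [-0.001, -3.142, 0.0]
ft_force: [-0.3, 0.6, -1.9]
width: 49.8
```

Call:
send_rows --commands '[{"translation": [0,0,-0.002],"twist": [0,0,0]},{"translation": [0,0,-0.004],"twist": [0,0,0]},{"translation": [0,0,-0.006],"twist": [0,0,0]},{"translation": [0,0,-0.008],"twist": [0,0,0]},{"translation": [0,0,-0.01],"twist": [0,0,0]},{"translation": [0,0,-0.012],"twist": [0,0,0]},{"translation": [0,0,-0.014],"twist": [0,0,0]},{"translation": [0,0,-0.016],"twist": [0,0,0]},{"translation": [0,0,-0.018],"twist": [0,0,0]},{"translation": [0,0,-0.018],"twist": [0,0,0]}]'

```text
t: 30.8
ee_pos: [508.7, 207.8, 227.1]
orientation: [-0.001, -3.142, 0.0]
ft_force: [-0.5, 0.7, -1.7]
width: 49.5
```

Call:
send_rows --commands '[{"translation": [0,0,-0.001],"twist": [0,0,0]},{"translation": [0,0,-0.002],"twist": [0,0,0]},{"translation": [0,0,-0.003],"twist": [0,0,0]},{"translation": [0,0,-0.004],"twist": [0,0,0]},{"translation": [0,0,-0.005],"twist": [0,0,0]},{"translation": [0,0,-0.006],"twist": [0,0,0]},{"translation": [0,0,-0.007],"twist": [0,0,0]},{"translation": [0,0,-0.008],"twist": [0,0,0]},{"translation": [0,0,-0.008],"twist": [0,0,0]},{"translation": [0,0,-0.008],"twist": [0,0,0]}]'

```text
t: 31.8
ee_pos: [508.7, 207.8, 226.3]
orientation: [0.001, 3.142, 0.0]
ft_force: [-1.4, 0.5, 2.9]
width: 49.3
```

Call:
send_rows --commands '[{"translation": [0.008,0,0],"twist": [0,0,0]},{"translation": [0.016,0,0],"twist": [0,0,0]},{"translation": [0.024,0,0],"twist": [0,0,0]},{"translation": [0.032,0,0],"twist": [0,0,0]},{"translation": [0.04,0,0],"twist": [0,0,0]},{"translation": [0.048,0,0],"twist": [0,0,0]},{"translation": [0.056,0,0],"twist": [0,0,0]},{"translation": [0.06,0,0],"twist": [0,0,0]},{"translation": [0.06,0,0],"twist": [0,0,0]},{"translation": [0.06,0,0],"twist": [0,0,0]}]'

```text
t: 32.8
ee_pos: [514.6, 207.7, 226.3]
orientation: [-0.001, -3.141, 0.0]
ft_force: [-4.1, -0.1, 5.4]
width: 49.1
```

Call:
send_rows --commands '[{"translation": [0.003,0,0],"twist": [0,0,0]},{"translation": [0.006,0,0],"twist": [0,0,0]},{"translation": [0.009,0,0],"twist": [0,0,0]},{"translation": [0.012,0,0],"twist": [0,0,0]},{"translation": [0.015,0,0],"twist": [0,0,0]},{"translation": [0.018,0,0],"twist": [0,0,0]},{"translation": [0.021,0,0],"twist": [0,0,0]},{"translation": [0.024,0,0],"twist": [0,0,0]},{"translation": [0.025,0,0],"twist": [0,0,0]},{"translation": [0.025,0,0],"twist": [0,0,0]}]'

```text
t: 33.8
ee_pos: [517.0, 207.7, 226.3]
orientation: [-0.001, -3.141, 0.0]
ft_force: [-5.0, -0.1, 7.1]
width: 49.5
```

Call:
send_rows --commands '[{"translation": [0.002,0,0.002],"twist": [0,0,0]},{"translation": [0.004,0,0.003],"twist": [0,0,0]},{"translation": [0.006,0,0.003],"twist": [0,0,0]},{"translation": [0.008,0,0.003],"twist": [0,0,0]},{"translation": [0.01,0,0.003],"twist": [0,0,0]},{"translation": [0.012,0,0.003],"twist": [0,0,0]},{"translation": [0.014,0,0.003],"twist": [0,0,0]},{"translation": [0.016,0,0.003],"twist": [0,0,0]},{"translation": [0.018,0,0.003],"twist": [0,0,0]},{"translation": [0.018,0,0.003],"twist": [0,0,0]}]'

```text
t: 34.8
ee_pos: [518.9, 207.7, 226.6]
orientation: [-0.001, -3.141, 0.0]
ft_force: [-3.6, -0.2, 4.8]
width: 49.4
```

Call:
send_rows --commands '[{"translation": [0.002,0,0],"twist": [0,0,0]},{"translation": [0.004,0,0],"twist": [0,0,0]},{"translation": [0.006,0,0],"twist": [0,0,0]},{"translation": [0.008,0,0],"twist": [0,0,0]},{"translation": [0.01,0,0],"twist": [0,0,0]},{"translation": [0.012,0,0],"twist": [0,0,0]},{"translation": [0.014,0,0],"twist": [0,0,0]},{"translation": [0.015,0,0],"twist": [0,0,0]},{"translation": [0.015,0,0],"twist": [0,0,0]},{"translation": [0.015,0,0],"twist": [0,0,0]}]'

```text
t: 35.8
ee_pos: [519.9, 207.7, 226.5]
orientation: [-0.001, -3.14, 0.001]
ft_force: [-5.3, 0.5, 6.6]
width: 49.5
```

Call:
send_rows --commands '[{"translation": [0.001,0,0],"twist": [0,0,0]},{"translation": [0.002,0,0],"twist": [0,0,0]},{"translation": [0.003,0,0],"twist": [0,0,0]},{"translation": [0.004,0,0],"twist": [0,0,0]},{"translation": [0.005,0,0],"twist": [0,0,0]},{"translation": [0.006,0,0],"twist": [0,0,0]},{"translation": [0.007,0,0],"twist": [0,0,0]},{"translation": [0.008,0,0],"twist": [0,0,0]},{"translation": [0.008,0,0],"twist": [0,0,0]},{"translation": [0.008,0,0],"twist": [0,0,0]}]'

```text
t: 36.8
ee_pos: [520.2, 207.8, 226.5]
orientation: [-0.001, -3.138, 0.001]
ft_force: [-9.9, 0.4, 9.2]
width: 49.7
```

Call:
send_rows --commands '[{"translation": [0.001,0,0.001],"twist": [0,0,0]},{"translation": [0.002,0,0.002],"twist": [0,0,0]},{"translation": [0.003,0,0.003],"twist": [0,0,0]},{"translation": [0.004,0,0.003],"twist": [0,0,0]},{"translation": [0.005,0,0.003],"twist": [0,0,0]},{"translation": [0.006,0,0.003],"twist": [0,0,0]},{"translation": [0.006,0,0.003],"twist": [0,0,0]},{"translation": [0.006,0,0.003],"twist": [0,0,0]},{"translation": [0.006,0,0.003],"twist": [0,0,0]},{"translation": [0.006,0,0.003],"twist": [0,0,0]}]'

```text
t: 37.8
ee_pos: [520.5, 207.8, 226.5]
orientation: [-0.002, -3.137, 0.001]
ft_force: [-10.0, 1.8, 9.0]
width: 49.3
```

```bash
python3 - <<'E'
from h import *
d=snap('wrist','wr9');s=snap('side','s9');o=ctrl.get_obs();print(o['t'],o['ee_pos'],o['ft_force'])
for n in('wr8','wr9'):
    im=load(n)['img'].astype(int); print(n,[int(v) for v in im[220:300:2,305:318].mean(axis=(1,2))])
c=np.zeros((400,800,3),np.uint8)
c[:,:360]=d['img'][:,145:505]
c[:330,360:]=cv2.resize(s['img'][125:191,265:353],(440,330),interpolation=2)
cv2.imwrite('pics/v7.png',c[:,:,::-1])
E
```

```text
37.9 [520.46808923 207.79126586 226.49179446] [-10.32236055   1.49041772   8.31835774]
wr8 [83, 79, 80, 77, 80, 130, 136, 154, 155, 154, 151, 152, 153, 150, 151, 152, 153, 156, 156, 154, 152, 152, 153, 153, 154, 155, 152, 152, 153, 154, 156, 153, 152, 150, 152, 156, 156, 156, 156, 173]
wr9 [98, 97, 98, 100, 105, 172, 190, 205, 204, 202, 199, 200, 199, 198, 199, 200, 202, 206, 204, 202, 200, 201, 203, 200, 202, 204, 201, 200, 200, 203, 205, 203, 201, 198, 200, 189, 189, 188, 189, 195]
```

View pics/v7.png

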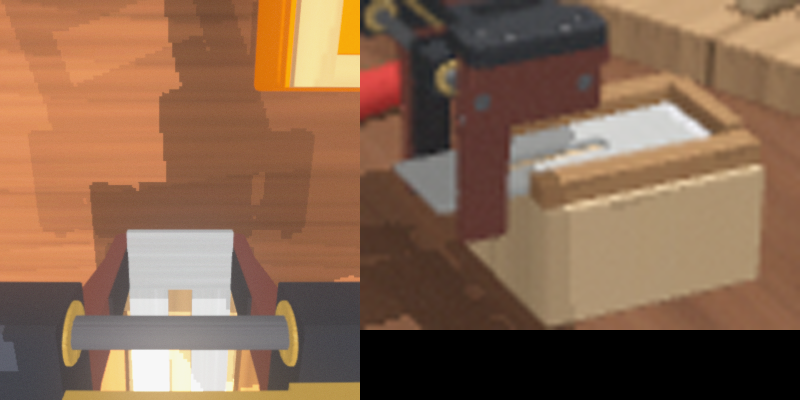

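The side view shows the iron flat between the strips with its cutting edge at the stop. The blunt end has not slipped in the pads (row 230 in both wrist views), and the push force is steady at 10 N. I'll release and lift.

Call:
send_rows --commands '[{"translation": [0,0,0],"twist": [0,0,0]},{"translation": [0,0,0],"twist": [0,0,0]},{"translation": [0,0,0],"twist": [0,0,0]},{"translation": [0,0,0],"twist": [0,0,0]},{"translation": [0,0,0],"twist": [0,0,0]},{"translation": [0,0,0],"twist": [0,0,0]},{"translation": [0,0,0],"twist": [0,0,0]},{"translation": [0,0,0],"twist": [0,0,0]},{"translation": [0,0,0],"twist": [0,0,0]},{"translation": [0,0,0],"twist": [0,0,0]}]' --grip -1

```text
t: 38.9
ee_pos: [521.9, 207.7, 226.9]
orientation: [0.001, 3.142, -0.0]
ft_force: [-0.2, -0.5, -0.2]
width: 88.1
```

Call:
send_rows --commands '[{"translation": [0,0,0.03],"twist": [0,0,0]},{"translation": [0,0,0.08],"twist": [0,0,0]},{"translation": [0,0,0.15],"twist": [0,0,0]},{"translation": [0,0,0.25],"twist": [0,0,0]},{"translation": [0,0,0.35],"twist": [0,0,0]},{"translation": [0,0,0.45],"twist": [0,0,0]},{"translation": [-0.1,0,0.55],"twist": [0,0,0]},{"translation": [-0.2,0,0.65],"twist": [0,0,0]},{"translation": [-0.3,0,0.75],"twist": [0,0,0]},{"translation": [-0.4,0,0.85],"twist": [0,0,0]}]'

```text
t: 39.9
ee_pos: [480.6, 207.7, 312.7]
orientation: [-0.001, -3.141, 0.0]
ft_force: [-0.5, 0.2, 0.2]
width: 87.9
```

Call:
send_rows --commands '[{"translation": [-0.1,0,0.1],"twist": [0,0,0]},{"translation": [-0.2,0,0.2],"twist": [0,0,0]},{"translation": [-0.3,0,0.3],"twist": [0,0,0]},{"translation": [-0.4,0,0.4],"twist": [0,0,0]},{"translation": [-0.5,0,0.5],"twist": [0,0,0]},{"translation": [-0.6,0,0.6],"twist": [0,0,0]},{"translation": [-0.6,0,0.7],"twist": [0,0,0]},{"translation": [-0.6,0,0.8],"twist": [0,0,0]},{"translation": [-0.6,0,0.8],"twist": [0,0,0]},{"translation": [-0.6,0,0.8],"twist": [0,0,0]}]'

```text
t: 40.9
ee_pos: [422.2, 207.8, 392.1]
orientation: [0.002, 3.141, 0.0]
ft_force: [-0.4, -1.0, -0.2]
width: 87.9
```

```bash
python3 - <<'E'
from h import *
d=snap('wrist','wr10');s=snap('side','s10');t=snap('top','t10');o=ctrl.get_obs();print(o['t'],o['ee_pos'],o['ft_force'],o['width'])
c=np.zeros((600,800,3),np.uint8)
c[:360,:400]=cv2.resize(t['img'][115:205,200:300],(400,360),interpolation=2)
c[:360,400:]=cv2.resize(s['img'][125:197,270:350],(400,360),interpolation=2)
c[360:,:384]=cv2.resize(d['img'],(384,240))
cv2.imwrite('pics/v8.png',c[:,:,::-1])
E
```

```text
41.05 [421.93502574 207.65660551 391.35382377] [0.80283028 0.05772129 0.21119828] 87.83116077398384
```

View pics/v8.png

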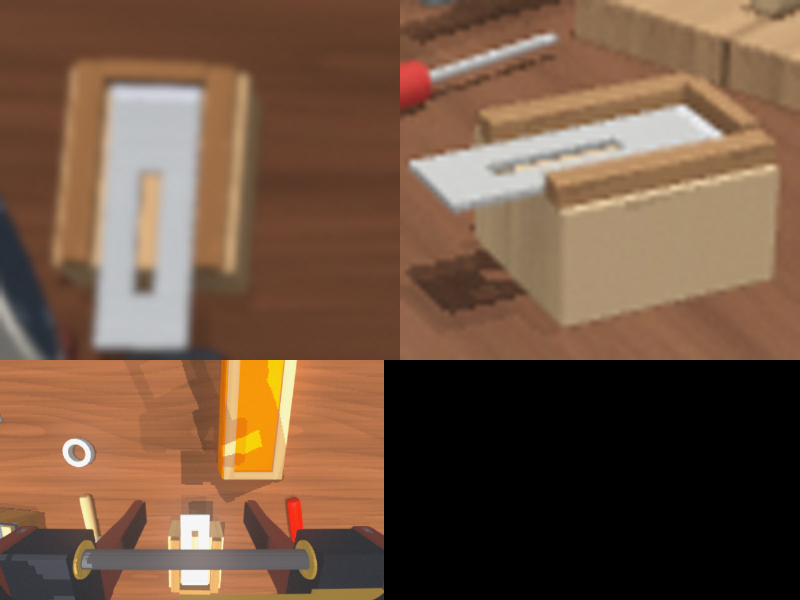

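The top view shows the cutting edge at crop row ~86 and the stop's inner top edge at ~80. The blunt end sticks out to row ~349, and the iron lies flat between the strips. I'll work out the gap.

```bash
python3 - <<'E'
from h import *
t=load('t10');s=load('s10');f=lambda x,y:((x+.5)/4-.5+200,(y+.5)/4-.5+115)
im=t['img'].astype(int)
print('profile rows128-145 cols 230-247', [int(v) for v in im[128:145,230:247].mean(axis=(1,2))])
print('profile bottom', [int(v) for v in im[192:205,228:245].mean(axis=(1,2))])
print('stop top edge z76',onz(t,[f(155,80)],76).round(1),'cut z62',onz(t,[f(155,86)],62).round(1),'blunt z64',onz(t,[f(143,349)],64).round(1))
g=lambda x,y:((x-400+.5)/5-.5+270,(y+.5)/5-.5+125)
print('side: blunt corners z64',onz(s,[g(411,163),g(457,210)],64).round(1),'front edge right z60',onz(s,[g(563,212)],60).round(1),'cut corners',onz(s,[g(685,106),g(722,136)],62).round(1),'front left z60',onz(s,[g(478,175)],60).round(1))
# bystanders: compare top0 and t10
d=np.abs(load('top0')['img'].astype(int)-im).max(2)>40
n,l,st,c=cv2.connectedComponentsWithStats(d.astype(np.uint8));print([(st[i][:5].tolist()) for i in range(1,n) if st[i][4]>15])
E
```

```text
profile rows128-145 cols 230-247 [72, 81, 96, 108, 112, 108, 95, 100, 143, 189, 210, 209, 198, 191, 190, 190, 190]
profile bottom [194, 194, 195, 195, 196, 195, 194, 193, 186, 159, 112, 69, 54]
stop top edge z76 [[651.2 204.6  76. ]] cut z62 [[652.3 207.3  62. ]] blunt z64 [[500.4 204.7  64. ]]
side: blunt corners z64 [[500.1 228.5  64. ]
 [499.2 175.2  64. ]] front edge right z60 [[545.  159.3  60. ]] cut corners [[651.3 232.1  62. ]
 [650.  193.9  62. ]] front left z60 [[526.4 210.6  60. ]]
[[395, 122, 29, 68, 1431], [29, 136, 234, 264, 41962], [288, 389, 21, 9, 112], [316, 390, 18, 10, 83]]
```

```bash
python3 -c "
from workcell import ctrl
print(ctrl.close_job())"
```

```text
the job is handed in; nothing more can be done
None
```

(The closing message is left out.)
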